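# Index the engraving stand four clicks

### The arm

A 6-joint arm with a two-finger parallel gripper is mounted at the origin on the work surface. World frame = base frame: x ahead of the robot, y to its left, z up, the work surface at z = 0. Lengths are in mm, angles in rad, forces in N, time in s.
With the tool pointing down it reaches from about 300 to 775 mm from the base axis. Payload 14.6 kg.
Tool frame: the origin (TCP) lies on the centre line of the jaws, within the pads' length; the fingertips stand 19 mm ahead of it and the grasp point (between the pads) is the TCP (bot.tip_reach is the distance from the TCP to the fingertips, in mm); y points along the fingers, x is the direction in which the jaws open and shut, and the axes are right-handed (so a half turn about y gives the same grasp; the last joint's range is limited). The gripper opens to 85 mm and grips with 20 to 120 N. Pads are 22 mm wide; open, the fingers measure 114 mm over their backs; the gripper's body (76 mm by 85 mm) begins 54 mm behind the grasp point. The pads swing forward as they close: fully open they stand 13 mm farther back than shut.
Start: joints at [-1.249, 0.3, 1.521, -0, 1.321, -0.067], TCP at [208.485, -508.943, 250.281] pointing down, gripper open.
Joint ranges: [-3.03, 3.03], [-0.79, 2.21], [0.23, 2.52], [-1.04, 4.18], [0, 3.07], [-2.55, 2.55]. Speed limits (rad/s): [2.22, 2.22, 2.57, 3.14, 3.14, 3.14].

### API

Orientations are given as a unit quaternion [w, x, y, z].
In Python, from rig import bot gives the robot as it stands. Calls block until the motion is done:
- bot.move_to(position, orientation): joint-space move of the TCP to a pose.
- bot.servo_line(position, attitude=None, speed=150, until_force=None): straight line of the TCP; attitude=None keeps the orientation; speed is the mean speed in mm/s. With until_force (N) it stops when the force on the tool has changed by that much, and returns True; else False.
- bot.move_joints(angles): joint-space move.
- bot.move_gripper(opening, grip_force=None): finger opening in mm; grip_force is the grip in N (None keeps the last); returns when the fingers have stopped.
- bot.dwell(seconds).
- bot.ik(position, orientation): joint angles nearest the present ones, or None.
- bot.read_state(): the state.
- bot.read_camera(name): name is "scene" or "side" or "wrist"; returns a dict with "image" (480x640x3 uint8, blue, green, red), "depth" (480x640 float32, mm along the optical axis (not along the pixel's ray), 0 where there is no reading), "fovy" (degrees; the focal length in pixels is half the picture's height over the tangent of half this angle, whatever the lens; pixels are square), "cx", "cy" (the principal point, pixels), "eye" and "attitude" of the camera in the world; the wrist camera has in their place "mount" (4x4, takes a point from camera to tool coordinates, whose origin is the TCP and whose axes are the tool frame's). Camera axes: x right, y down, z forward; pixel columns grow to the right and rows downward; lengths in mm; the calibration is good to about 2 mm. A picture is of the moment at which its call begins: read the wrist's pose just before it.
A pose or a line that the arm cannot do raises bot.MotionError and nothing moves.
- bot.finish_job(): hands the job in, once; it reports no verdict.
The state is a dict: "clock": time; "joint_positions": joint angles; "qvel": joint speeds; "effort": joint torques, N m; "ee_pos": TCP position; "tool_rot": TCP orientation; "ft_force": force on the tool from outside, world axes, zero at the start; "moment": the same for the moment, N m; "grip_width": finger opening in mm.
Only numpy, scipy, OpenCV 4.12 (cv2) and the standard library are available. Lean on these libraries where they do the work, as an engineer would, in place of code of your own. Each camera call takes 0.05 s, during which the arm holds its last target. There are 200 camera calls.

### The job

The little square bottle clamped on the round indexing stand has one face engraved; bring its next face round by pushing the metal plate clockwise, seen from above, exactly four clicks with a fingertip in its finger notch. Only push the plate: do not pinch or touch the bottle, and leave the other things on the counter where they are. Leave the plate resting in its fourth click.

Things in the scene. Friction and masses are not known exactly. Their poses are not given: they have to be found in the camera images.
- stand: White round base of the indexing stand, fixed to the counter, 150 mm in diameter (156 mm at its foot) and 34 mm high. Origin on the plate's turning axis at counter level; z up.
- plate (a joint): Turn of the plate about the stand's vertical axis, rad, growing clockwise seen from above. It clicks every 22.5 degrees (0.3927 rad): resting values are whole multiples, clicks 0 to 9, end stops just outside; it starts in click 0, 1, 2 or 3. A click takes about 6 N at 52 mm from the axis; past halfway the plate snaps on into the next click by itself, ahead of the finger.
- plate_top (a point): Centre of the aluminium plate's flat top, on the turning axis, 55 mm above the counter. The plate is a disc 130 mm in diameter with one wedge-shaped finger notch and a tick line on its top for each click.
- notch (a point): Middle of the finger notch, on its floor (part of the plate): 52 mm from the axis, 39 mm above the counter; goes round with the plate. The notch is open above and at the rim, spans 66 degrees about the axis (56 mm wide at this point), runs from 35 mm from the axis to the rim, and has upright radial walls 16 mm high; a finger pushes on either wall.
- bottle: Square pale glass perfume bottle with a black cap, 34 x 34 mm and 52 mm tall, clamped by four small rubber jaws in the middle of the plate and turning with it; its top is 107 mm above the counter. Origin at the centre of its underside, on the axis, 55 mm above the counter.
- carton: Loose orange carton, 45 x 45 x 95 mm tall, standing near the stand. Origin at the centre of its underside. Leave it alone.
- round_bottle: Loose round amber bottle with a black hat-shaped stopper, 48 mm in diameter, 68 mm tall. Origin at the centre of its underside. Leave it alone.
- glass_block: Loose pale glass block, 45 x 45 x 30 mm high, on the stand's far side. Origin at the centre of its underside. Leave it alone.

How it is judged:
By the outcome, as a careful person would: the job done as asked, in the order asked, and still so for the second after the job is handed in, with the robot touching nothing.
It also fails if it takes over 48 s, if anything falls off the work surface, if the arm or the gripper's body presses on something with over 40 N, if the wrist force passes 120 N, or if a joint passes its speed limit or range.

## Working session

There is one attempt and no reset: what is moved stays moved. The work goes in short steps, each a Python script; the robot and the scene stay as the last script left them, time stands still between calls to the robot, and variables do not carry over. Pictures are saved under pics/ and viewed, about 8 in all and at most 12, crops included, and the job is handed in when it is done.

```bash
mkdir -p pics; ls; cat > h.py <<'E'
import numpy as np, cv2
from rig import bot
from scipy.spatial.transform import Rotation as R
def rot(q): return R.from_quat(np.r_[q[1:],q[0]]).as_matrix()
def cam(name):
    st=bot.read_state(); c=bot.read_camera(name)
    c['f']=240/np.tan(np.radians(c['fovy'])/2)
    if 'mount' in c:
        T=np.eye(4);T[:3,:3]=rot(st['tool_rot']);T[:3,3]=st['ee_pos']
        M=T@np.array(c['mount']); c['R']=M[:3,:3]; c['p']=M[:3,3]
    else:
        a=np.array(c['attitude']); c['R']=rot(a) if a.size==4 else a; c['p']=np.array(c['eye'])
    return c
def onplane(c,uv,z):
    uv=np.atleast_2d(uv).astype(float)
    d=np.c_[(uv[:,0]-c['cx'])/c['f'],(uv[:,1]-c['cy'])/c['f'],np.ones(len(uv))]@c['R'].T
    return c['p']+d*((z-c['p'][2])/d[:,2])[:,None]
def proj(c,P):
    q=(np.atleast_2d(P)-c['p'])@c['R']
    return np.c_[q[:,0]/q[:,2]*c['f']+c['cx'],q[:,1]/q[:,2]*c['f']+c['cy']]
E
python3 - <<'E'
from h import *
for n in('scene','side'):
    c=cam(n); cv2.imwrite(f'pics/{n}0.png',c['image']); print(n,c['p'],c['R'].round(3).tolist(),c['f'],c['cx'],c['cy'])
print(bot.read_state())
E
```

```text
pics
scene [1113.8927037 -140.267054   818.0757324] [[0.369, 0.76, -0.535], [0.929, -0.303, 0.211], [-0.002, -0.575, -0.818]] 532.9883477259955 325.7104232925309 240.63072372475352
side [573.53536403 634.14099303 612.10394909] [[-0.99, -0.105, 0.091], [-0.138, 0.66, -0.738], [0.017, -0.744, -0.668]] 484.3247980464949 308.68446370452995 236.78919269196848
{'clock': 0.1, 'joint_positions': array([-1.24858207e+00,  3.00427055e-01,  1.52152876e+00,  1.41272809e-05,
        1.32066134e+00, -6.66207337e-02]), 'qvel': array([ 1.25592121e-03, -3.04264269e-03, -1.37549984e-03,  5.74687785e-05,
        1.36306267e-04, -7.20677125e-04]), 'effort': array([ 3.05764646e-03, -5.44378567e+01, -3.62370372e+01,  4.42017563e-05,
        3.02240405e-03,  6.31871762e-05]), 'ee_pos': array([ 208.44205587, -508.77260824,  249.76758666]), 'tool_rot': array([ 0.58740216, -0.58695171,  0.39426737, -0.39369992]), 'ft_force': array([-0.03089726,  0.08373209, -0.0142892 ]), 'moment': array([ 0.01779661,  0.00613139, -0.02891972]), 'grip_width': 84.90604307775222}
```

View pics/scene0.png

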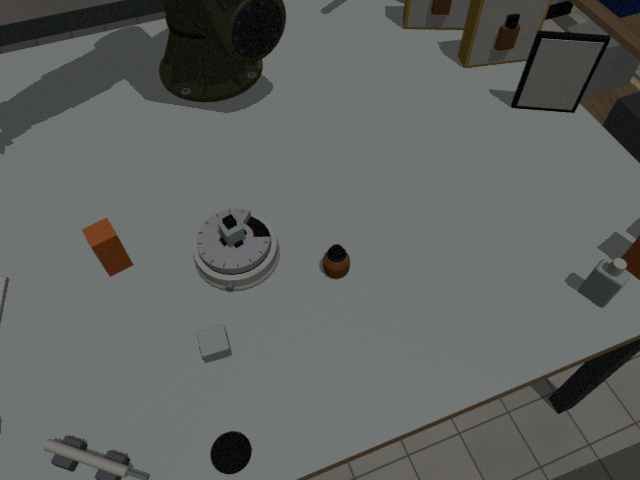

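View pics/side0.png

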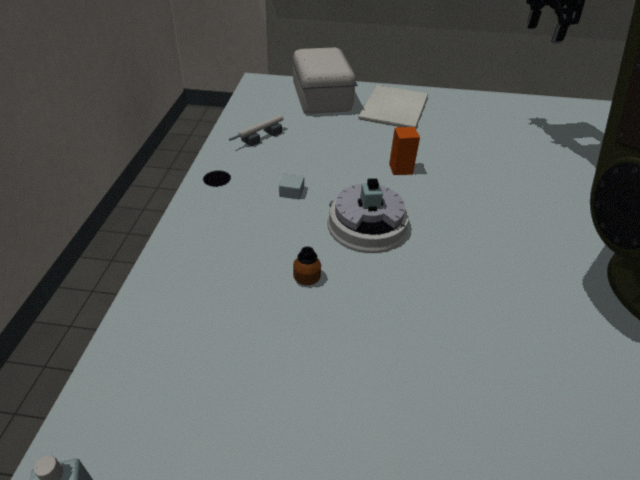

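The scene view shows the stand at about (235,240), with its notch towards the upper right at (262,226), the carton at (108,247), the amber bottle at (337,262) and the glass block at (213,343). In the side view the stand is at (370,215) and the notch faces the camera. I'll get a coarse fix, then look from above with the wrist camera.

```bash
python3 - <<'E'
from h import *
c=cam('scene'); s=cam('side')
print('plate',onplane(c,[[235,241]],55),onplane(s,[[371,207]],55))
print('notch',onplane(c,[[262,226]],39),onplane(s,[[376,226]],39))
print('carton',onplane(c,[[120,272]],0),onplane(s,[[404,173]],0))
print('round',onplane(c,[[337,272]],0),onplane(s,[[307,280]],0))
print('block',onplane(c,[[215,355]],0),onplane(s,[[291,195]],0))
c=cam('wrist'); print(np.array(c['mount']).round(3),c['f'],c['cx'],c['cy'])
print(rot(bot.read_state()['tool_rot']).round(3))
E
```

```text
plate [[556.69728023 -91.12629189  55.        ]] [[546.66902612 -81.74229213  55.        ]]
notch [[531.01271102 -35.07268832  39.        ]] [[534.47205426 -47.79134083  39.        ]]
carton [[ 505.57533416 -299.28719221    0.        ]] [[ 476.306335 -286.734408    0.      ]]
round [[650.57905455  64.15046356   0.        ]] [[644.49134495  68.18855634   0.        ]]
block [[ 723.79166872 -181.167502      0.        ]] [[ 711.51467342 -166.17251522    0.        ]]
[[   1.       0.      -0.      -0.323]
 [   0.      -0.284    0.959 -122.426]
 [   0.      -0.959   -0.284   71.276]
 [   0.       0.       0.       1.   ]] 342.6250218313076 313.17818781333904 239.88080172647938
[[ 0.379 -0.     0.925]
 [-0.925  0.001  0.379]
 [-0.001 -1.     0.   ]]
```

```bash
cat >> h.py <<'E'
def quat(a):
    x=np.array([np.cos(a),np.sin(a),0]); y=np.array([0,0,-1.]); 
    q=R.from_matrix(np.c_[x,y,np.cross(x,y)]).as_quat(); return np.r_[q[3],q[:3]]
E
python3 - <<'E'
from h import *
bot.move_gripper(0,20)
bot.move_to([551,-70,260],quat(np.radians(22)))
bot.dwell(.3)
c=cam('wrist'); cv2.imwrite('pics/w1.png',c['image']); np.save('w1.npy',c,allow_pickle=True)
s=bot.read_state(); print(s['clock'],s['joint_positions'],s['ee_pos'],s['grip_width'],bot.tip_reach,c['p'])
E
```

```text
3.375 [-1.92718707e-01  3.04645264e-01  1.49201584e+00 -7.14221932e-06
  1.34491922e+00 -5.76227367e-01] [550.96741404 -70.22735332 259.98857401] -0.32797456223273436 19.0 [522.94806256  -3.4091267  382.43626744]
```

View pics/w1.png

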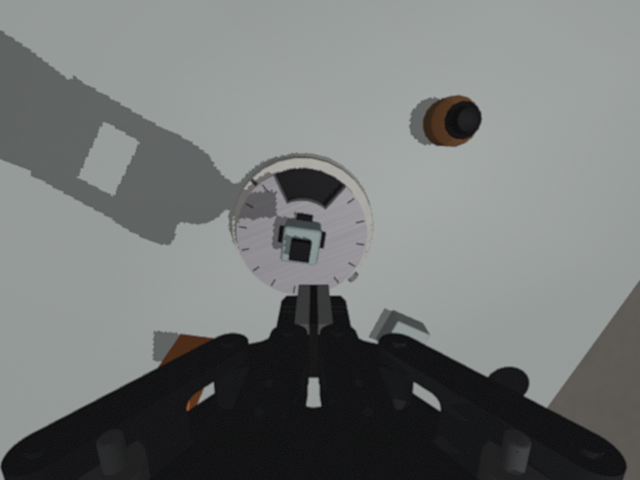

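The wrist view shows the dark notch at the top of the plate (centre near (308,188)), the bottle at (300,240), a stand index mark at (352,276) and the closed fingers at (313,300). I'll use the depth to fix the axis and the notch angle.

```bash
cat >> h.py <<'E'
def cloud(c):
    v,u=np.mgrid[:480,:640]; d=c['depth']
    return np.stack([(u-c['cx'])/c['f']*d,(v-c['cy'])/c['f']*d,d],-1)@c['R'].T+c['p']
def plate(c,guess):
    P=cloud(c); r=np.hypot(P[...,0]-guess[0],P[...,1]-guess[1])
    ok=c['depth']>0
    m=ok&(abs(P[...,2]-55)<5)&(r<85)
    (x,y),rad=cv2.minEnclosingCircle(P[m][:,:2].astype(np.float32))
    d=P[...,:2]-np.array([x,y]); r=np.hypot(d[...,0],d[...,1]); th=np.degrees(np.arctan2(d[...,1],d[...,0]))
    n=ok&(abs(P[...,2]-39)<4)&(r>40)&(r<60)
    # wall edges: angular gap in the plate top at r 40..60
    t=m&(r>42)&(r<60); h=np.histogram(th[t],bins=np.arange(-180,181,2))[0]
    emp=np.arange(-179,180,2)[h==0]
    return (x,y),rad,np.median(P[m][:,2]),np.median(P[n][:,2]),np.percentile(th[n],[1,50,99]),emp
E
python3 - <<'E'
from h import *
c=np.load('w1.npy',allow_pickle=True).item()
print(plate(c,(551,-86)))
P=cloud(c); 
ok=c['depth']>0
for k,u,v in(('cap',300,250),('index',352,276),('fingertip',313,290)): print(k,P[v,u])
E
```

```text
((546.6976928710938, -93.42550659179688), 65.21466827392578, np.float64(53.69950296451475), np.float64(37.73075119546792), array([ 70.57054002, 103.64521031, 136.16939736]), array([ 73,  75,  77,  79,  81,  83,  85,  87,  89,  91,  93,  95,  97,
        99, 101, 103, 105, 107, 109, 111, 113, 115, 117, 119, 121, 123,
       125, 127, 129, 131, 133]))
cap [546.30233852 -91.55335204 106.68318107]
index [ 618.57254972 -124.45425008   24.88801216]
fingertip [545.58686045 -59.93221431 250.63789622]
```

```bash
cat >> h.py <<'E'
AX=np.array([546.7,-93.4]); Rr=54; Z=63
def pose(phi,z=Z,r=Rr):
    t=np.radians(phi); return [*(AX+r*np.array([np.cos(t),np.sin(t)])),z],quat(t-np.pi/2)
def arc(phi0,phi1,step=3,speed=25,log=True):
    for p in np.linspace(phi0,phi1,int(np.ceil(abs(phi1-phi0)/step))+1)[1:]:
        pos,q=pose(p); bot.servo_line(pos,q,speed=speed)
        f=bot.read_state()['ft_force']; t=np.radians(p)
        tan=f@[-np.sin(t),np.cos(t),0]; rad=f@[np.cos(t),np.sin(t),0]
        if log: print(round(p,1),'tan %.1f rad %.1f z %.1f'%(tan,rad,f[2]))
        if np.linalg.norm(f)>30: print('STOP');return p
    return phi1
E
python3 - <<'E'
from h import *
bot.move_to(*pose(103.5,150)); 
print('hit',bot.servo_line(pose(103.5)[0],speed=80,until_force=5))
s=bot.read_state();print(s['clock'],s['ee_pos'],s['ft_force'])
arc(103.5,79.5)
c=cam('wrist'); cv2.imwrite('pics/w2.png',c['image']); np.save('w2.npy',c,allow_pickle=True)
cv2.imwrite('pics/s2.png',cam('side')['image'][130:290,250:490].repeat(3,0).repeat(3,1))
r=plate(c,AX); print(r[0],r[1],r[4],r[5],bot.read_state()['clock'])
E
```

```text
hit False
5.15 [534.38582982 -40.92462537  63.49905908] [-0.29320103  1.31155475  0.08558148]
100.5 tan 0.0 rad 0.6 z 0.8
97.5 tan 0.7 rad 0.4 z -0.3
94.5 tan -0.6 rad -0.4 z -0.7
91.5 tan -0.2 rad 1.1 z 0.1
88.5 tan 0.4 rad 0.5 z 0.2
85.5 tan 0.3 rad -0.9 z -0.7
82.5 tan 4.9 rad 1.4 z 0.2
79.5 tan 3.0 rad 1.2 z -0.9
(547.821044921875, -80.69361877441406) 60.37081527709961 [ 24.83409448 107.66249493 142.57252946] [-179 -177 -175 -173 -171 -169 -167 -165 -163 -161 -159 -157 -155 -153
 -151 -149 -147 -145 -143 -141 -139 -137 -135 -133 -131 -129 -127 -125
 -123 -121 -119 -117 -115 -113 -111 -109 -107 -105 -103 -101  -99  -97
  -95  -93  -91  -89  -87  -85  -83  -81  -79  -77  -75  -73  -71  -69
  -67  -65  -63  -61  -59  -57  -55  -53  -51  -49  -47  -45  -43  -41
  -39  -37  -35  -33  -31  -29  -27  -25  -23  -21    1    3    5    7
    9   11   97   99  101  103  105  107  109  111  113  115  117  119
  121  123  125  127  129  131  133  135  137  139  145  147  149  151
  153  155  157  159] 7.3833
```

View pics/w2.png

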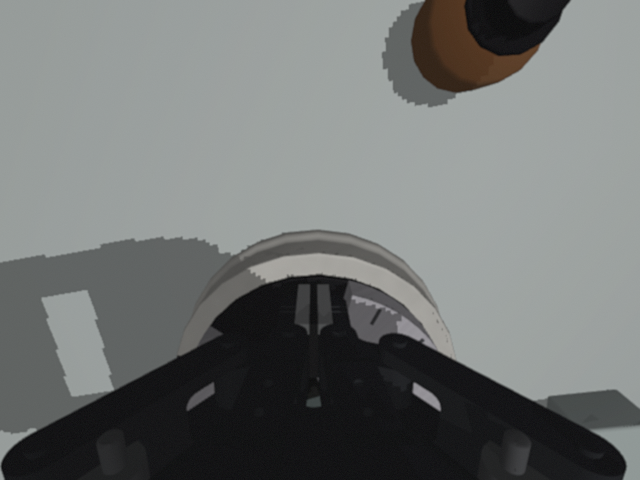

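The fingers stand in the notch, and the notch's right wall shows at about (345,290) next to the right finger. I'll measure the wall angle with the axis held fixed.

```bash
cat >> h.py <<'E'
def wall(c,phi):
    "angle of the clockwise wall = ccw end of the plate top lying clockwise of the finger"
    P=cloud(c); d=P[...,:2]-AX; r=np.hypot(*np.moveaxis(d,-1,0)); th=np.degrees(np.arctan2(d[...,1],d[...,0]))
    m=(c['depth']>0)&(abs(P[...,2]-54)<4)&(r>54)&(r<63)
    rel=(th[m]-phi+180)%360-180; rel=rel[(rel<-4)&(rel>-60)]
    return phi+np.percentile(rel,[97,99,100]).round(1),len(rel)
E
python3 - <<'E'
from h import *
print('start',wall(np.load('w1.npy',allow_pickle=True).item(),103.5))
print('now',wall(np.load('w2.npy',allow_pickle=True).item(),79.5))
E
```

```text
start (array([70.2, 70.5, 70.8]), 269)
now (array([72.1, 73.4, 74.1]), 1379)
```

```bash
sed -i "s/m=(c\['depth'\]>0)&(abs(P\[...,2\]-54)<4)&(r>54)/m=(c['depth']>0)\&(c['image'].min(-1)>80)\&(abs(P[...,2]-54)<4)\&(r>54)/" h.py
python3 - <<'E'
from h import *
print('now',wall(np.load('w2.npy',allow_pickle=True).item(),79.5))
arc(79.5,67.5,step=1.5)
bot.dwell(.2)
c=cam('wrist'); print(wall(c,67.5)); cv2.imwrite('pics/w3.png',c['image']);print(bot.read_state()['clock'])
E
```

```text
now (array([65.1, 65.6, 66.1]), 1133)
78.0 tan 1.6 rad 0.0 z -0.9
76.5 tan 1.3 rad 0.8 z 1.3
75.0 tan 1.3 rad 0.2 z -0.0
73.5 tan -0.4 rad -1.0 z -0.5
72.0 tan 0.7 rad -0.3 z 0.3
70.5 tan 0.5 rad -0.0 z 0.0
69.0 tan 0.1 rad 0.6 z -0.4
67.5 tan 0.1 rad -1.0 z -0.6
(array([47.2, 47.5, 48. ]), 887)
9.6333
```

One click is confirmed: the wall moved from 70.5° to 47.8°. Next come clicks 2 and 3, with a check after each.

```bash
python3 - <<'E'
from h import *
p=67.5
for q,exp in((45,25.5),(22.5,3)):
    arc(p,q,step=2.5); p=q
    bot.dwell(.2); c=cam('wrist'); print('WALL',wall(c,q),'expected',exp,bot.read_state()['clock'])
    if abs(wall(c,q)[0][1]-exp)>4: print('bad'); break
cv2.imwrite('pics/w4.png',c['image'])
E
```

```text
65.0 tan -0.4 rad 0.2 z -0.2
62.5 tan 0.8 rad -0.4 z 0.5
60.0 tan 5.3 rad 2.2 z 0.4
57.5 tan 3.2 rad 1.5 z 0.5
55.0 tan 2.0 rad 0.5 z -0.5
52.5 tan -0.3 rad -0.4 z 0.5
50.0 tan -0.3 rad 1.4 z -0.8
47.5 tan 0.1 rad -0.1 z 0.1
45.0 tan -0.3 rad -0.5 z -0.1
WALL (array([24.6, 25.1, 25.5]), 925) expected 25.5 12.1333
42.5 tan 0.0 rad 0.7 z 0.6
40.0 tan 0.8 rad 0.1 z 0.1
37.5 tan 4.8 rad 1.6 z -0.1
35.0 tan 3.1 rad 1.0 z -0.6
32.5 tan 1.3 rad 1.8 z -1.0
30.0 tan -0.4 rad 0.4 z 0.0
27.5 tan 0.6 rad 0.2 z 0.4
25.0 tan 0.5 rad 0.2 z -0.2
22.5 tan -0.3 rad 0.8 z -0.2
WALL (array([2.3, 2.7, 2.9]), 946) expected 3 14.6333
```

Three clicks are confirmed. I'll push the fourth, stop right after the snap, check, then lift straight up.

```bash
python3 - <<'E'
from h import *
p=arc(22.5,5.5,step=2,speed=20); bot.dwell(.3)
c=cam('wrist'); w=wall(c,p); print('WALL',w,'expected -19.5')
if abs(w[0][1]+19.5)<4:
    bot.servo_line(pose(9)[0],pose(9)[1],speed=30)
    bot.servo_line(pose(9,240)[0],speed=120)
    bot.move_to([551,-93,280],quat(np.radians(-80))); bot.dwell(.3)
    c=cam('wrist'); cv2.imwrite('pics/w5.png',c['image']); r=plate(c,AX); print(r[0],r[1],r[4],r[5],wall(c,13.5))
s=bot.read_state(); print(s['clock'],s['ft_force'],s['ee_pos'])
E
```

```text
20.6 tan -0.4 rad 0.2 z -1.0
18.7 tan -1.3 rad -0.3 z 0.5
16.8 tan 2.5 rad 1.1 z -0.8
14.9 tan 4.2 rad 1.2 z -1.2
13.1 tan 2.7 rad 0.4 z 0.2
11.2 tan 1.3 rad 0.5 z -0.6
9.3 tan 0.8 rad 0.8 z -0.3
7.4 tan 1.1 rad 0.2 z 0.3
5.5 tan -0.9 rad -0.2 z 0.2
WALL (array([-20.1, -19.8, -19.5]), 694) expected -19.5
(546.7107543945312, -93.79554748535156) 65.12202453613281 [-19.41809624  13.00143687  46.07495219] [-17 -15 -13 -11  -9  -7  -5  -3  -1   1   3   5   7   9  11  13  15  17
  19  21  23  25  27  29  31  33  35  37  39  41  43] (array([-20.3, -19.9, -19.8]), 251)
19.8333 [-0.12204886  0.22467854 -0.53216763] [551.19695208 -92.85712179 279.15821731]
```

View pics/w5.png

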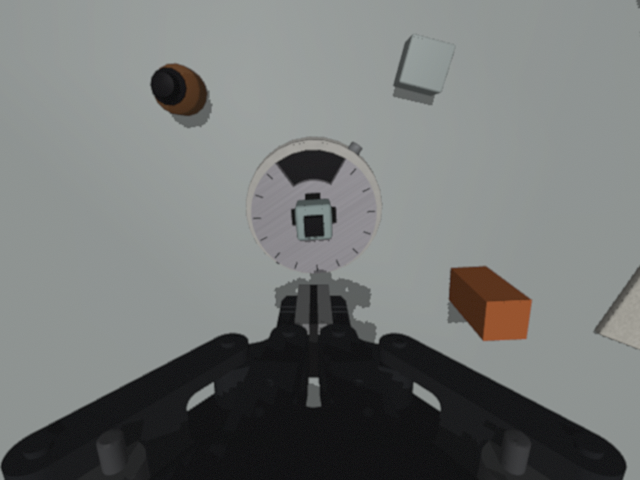

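The notch, at about (311,165), is now centred at 13.0°, down from 103.6°, so the plate has turned 90.5° clockwise, or four clicks. The bottle is still clamped, the carton, amber bottle and glass block are standing, and the robot is clear.

```bash
python3 -c "
from h import *
bot.finish_job()"
```

```text
the job is handed in; nothing more can be done
```

I turned the plate four clicks clockwise by pushing the notch's wall with the closed fingertips, lifted straight out, and handed the job in at about 20 s.

- **Plate angle:** after each click the wrist depth camera put the notch wall within about 0.5° of where I expected it (70.5°, 47.5°, 25.1°, 2.7°, then −19.8°). With the gripper clear, the notch centre read 13.0° against 103.6° at the start, so the plate turned about 90.5°, against 90° for four clicks.
- **Forces:** the logged push forces peaked at about 5 N, and nothing pressed on the gripper on the way down.
- **Bottle and other objects:** in the last picture the bottle is still in its jaws and the carton, amber bottle and glass block are standing. I checked those three by eye and did not re-measure their positions.
- **Failed check:** my first reading of the wall partway through click 1 was wrong (about 73°) because it picked up points on the finger. With a brightness filter it read about 65.6°, and all the later readings agreed with each other.

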